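# Unlock the test fixture and stack the tested module

### The arm

A 7-joint arm with a two-finger parallel gripper is mounted at the origin on the work surface. World frame = base frame: x ahead of the robot, y to its left, z up, the work surface at z = 0. Lengths are in m, angles in degrees, forces in N, time in s.
With the tool pointing down it reaches from about 0.425 to 0.875 m from the base axis. Payload 8.4 kg.
Tool frame: the origin (TCP) lies where the fingers leave the gripper's body, on its centre line; the fingertips stand 73 mm ahead of it and the grasp point (between the pads) lies 54 mm ahead of it (ctrl.tcp_to_grasp is the distance from the TCP to the grasp point, in m); x points along the fingers, y is the direction in which the jaws open and shut, and the axes are right-handed (so a half turn about x gives the same grasp; the last joint's range is limited). The gripper opens to 85 mm and grips with 20 to 120 N. Pads are 22 mm wide; open, the fingers measure 114 mm over their backs; the gripper's body (76 mm by 85 mm) begins 54 mm behind the grasp point. The pads swing forward as they close: fully open they stand 13 mm farther back than shut.
Start: joints at [-5.684, 19.091, 2.286, 83.961, -0.768, 76.965, -3.352], TCP at [0.65, -0, 0.304] pointing down, gripper open.
Joint ranges: [-147.57, 147.57], [-21.85, 119.76], [-74.77, 79.35], [14.55, 137.4], [-85.83, 265.84], [4.83, 119.75], [-152.11, 152.11]. Speed limits (degrees/s): [127.2, 127.2, 159.86, 159.86, 180, 180, 180].

### API

Orientations are given as a 3x3 rotation matrix whose columns are the frame's x, y, z axes.
In Python, from plant import ctrl, get_image, boxes_of, silhouettes gives the robot as it stands.
- The arm moves only by the tool arm_command, never from a script. Its argument "plan" is a list of rows, each an object with "xyz": the shift along the world's x, y, z in mm, a list of three; "dr": the turn, a rotation vector about the world's x, y, z in degrees, a list of three. In form: [{"xyz": [dx, dy, dz], "dr": [rx, ry, rz]}, ...]. A call has 1 to 12 rows; each row is the pose to reach, as a shift and turn from the pose commanded when the call began; what a row does not reach only later rows make up. A row lasts 1/10 s, in which the tool goes at most 50 mm and 8.59 degrees, less where a joint would pass 70% of its speed; a pose out of reach is approached as far as the arm can. A call with a gripper value outside its range is refused whole. "grip" is the closure in counts, from 0 (fully open) to 255 (shut), set as the call begins (left out, the last holds). The fingers move at their own pace and stop on an object; "grip_force" is the grip in N (left out, the last holds). Time passes only in rows, so rows that repeat a pose let the fingers close. It gives the time, the measured TCP pose, the force and the opening at its end, in the units of the state.
- ctrl.state(): the state, without advancing time (a new reading comes with each control period).
- get_image(name): name is "scene" or "side" or "wrist"; returns a dict with "img" (480x640x3 uint8, red, green, blue), "z_map" (480x640 float32, m along the optical axis (not along the pixel's ray), 0 where there is no reading), "fx", "fy", "cx", "cy" (pixels), "distortion" ([k1, k2, p1, p2, k3] as OpenCV has them; the pictures are not rectified), "R" (3x3) and "t" (3): a world point X has camera coordinates R X + t; the wrist camera has in their place "hand_eye" (4x4, takes a point from camera to tool coordinates, whose origin is the TCP and whose axes are the tool frame's). Camera axes: x right, y down, z forward; pixel columns grow to the right and rows downward; lengths in m; the calibration is good to about 2 mm. A picture is of the moment at which its call begins: read the wrist's pose just before it.
- ctrl.sign_off(): hands the job in, once; it reports no verdict.
Trained networks look in a picture, given as the dict that the camera call returned (one of the last four; its "shot" number tells which), for a name from the list of things; names that differ only in an ending like _2 or _b are one class to them, and where a whole thing is asked for, a point or a joint stands for the part that bears it (a point fixed in the world has none). Each returns a list of dicts, best first, with "p" (0 to 1); they miss things now and then, are a little off and sometimes report something else, mostly with a low value. They report only what shows in the picture. A call takes as long as a camera call.
- boxes_of(name, picture): "position" ([column, row] as shares, 0 to 1, of the picture: columns of its width, rows of its height, amid what is visible of it).
- silhouettes(name, picture): "mask" (480x640 bool, what is visible of it) and "position" ([column, row] as shares, 0 to 1, of the picture: columns of its width, rows of its height, amid what is visible of it).
The state is a dict: "time_s": time; "q": joint angles; "dq": joint speeds; "joint_torque": joint torques, N m; "tcp_pos": TCP position; "tool_rot": TCP orientation; "ft_force": force on the tool from outside, world axes, zero at the start; "ft_torque": the same for the moment, N m; "opening": finger opening in m.
Only numpy, scipy, OpenCV 4.12 (cv2) and the standard library are available. Lean on these libraries where they do the work, as an engineer would, in place of code of your own. Each camera call takes 0.05 s, during which the arm holds its last target. There are 200 camera calls.

### The job

The tested sensor module is still held in the test fixture: draw the red safety catch fully back to unlock the clamp, swing the clamp arm at least 70 degrees aside by its black knob, and leave it open with the catch back. Then lift the module out and set it, without dropping it, green side up and squarely flush on top of the pile of identical modules in the black tray, keeping the pile square. Leave everything else on the bench where it is.

Things in the scene. Friction and masses are not known exactly. Their poses are not given: they have to be found in the camera images.
- fixture_top (a point): Aluminium test fixture, fixed; base plate 20 mm thick, 160 x 100 mm. Point: centre of its nest, 45 mm above the bench, where the module's underside rests. z up; x runs from the catch over the nest to the hinge post, roughly away from the robot. The nest is a black pedestal 60 x 36 mm with stops 7 mm high at its x ends; the module's long sides overhang it, free for fingers down to the plate.
- catch (a joint): Red safety catch, slides straight along the fixture's -x, towards the robot. Metres: 0 = fully in (clamp locked), 0.030 = fully back against its stop. Two red prongs straddle the tip of the clamp arm until about 0.014. It moves against about 2 N of friction and stays where it is left.
- catch_grip (a point): On the red block by which the catch is drawn, 14 x 14 mm, standing 32 to 87 mm above the bench, clear all round; the point is on its axis, 12 mm below its top, and moves with it. Catch in: 128 mm from the nest centre along the fixture's -x. Two thinner red prongs (to 95 mm above the bench, 26 mm across both) stand 24 to 36 mm from it towards the nest.
- clamp (a joint): Clamp arm, hinged about a vertical post. Radians: 0 = closed over the module, pointing along the fixture's -x; grows anticlockwise seen from above, so that the arm swings out to the fixture's -y side; stop at 1.6. Locked (under 0.05) while the catch is in. It takes about 1 N at the knob and stays where it is left.
- clamp_knob (a point): Upright black cylindrical knob near the free end of the steel clamp arm, 22 mm diameter, standing from 85 to 130 mm above the bench; the point is on its axis, 20 mm below its top, 150 mm from the hinge. It moves with the arm. The arm is 22 mm wide and lies 75 to 85 mm above the bench, its rubber pad comes down to 62 mm.
- clamp_hinge (a point): On the vertical axis of the clamp's hinge post, 110 mm above the bench and level with clamp_knob; 75 mm from the nest centre along the fixture's +x. The post's cap ends 93 mm above the bench.
- module_mid (a point): The tested sensor module: a flat white carrier with a green circuit board in its top, 72 x 48 x 14 mm (x, y, z), 0.05 to 0.1 kg. The point is its centre, half-way up; x along its long side, z up. It starts in the nest of the fixture, long side along the fixture's x, its underside 45 mm above the bench, under the clamp arm.
- pile_top_mid (a point): Upper of the two loose modules in the pile, same size and look; the point is its centre, half-way up; x along its long side, z up. Its top face starts 34 mm above the bench. Either way round is fine for the module put on it.
- pile_low_mid (a point): Lower of the two loose modules in the pile, same size; the point is its centre, half-way up, 13 mm above the bench. It lies in the fixed black tray (110 x 86 mm, low rim 13 mm above the bench).
- spool_c (a point): Bystander: orange spool standing on end, 56 mm diameter, 38 mm high; point at its centre.
- ring_c (a point): Bystander: white printed ring, 60 mm diameter, 14 mm high; point at its centre.
- dial_c (a point): Bystander: small white printed dial, 40 mm diameter, 15 mm high; point at its centre.
- driver_grip (a point): Bystander: yellow-handled screwdriver lying at the far side; point on its handle.
- meter_c (a point): Bystander: yellow hand-held meter lying flat, 150 x 75 x 34 mm; point at its centre.
- jar_c (a point): Bystander: small amber jar, 44 mm diameter, 40 mm high; point at its centre.

How it is judged:
By the outcome, as a careful person would: the job done as asked, in the order asked, and still so for the second after the job is handed in, with the robot touching nothing.
It also fails if it takes over 61 s, if anything falls off the work surface, if the arm or the gripper's body presses on something with over 40 N, if the wrist force passes 120 N, or if a joint passes its speed limit or range.

## Working session

There is one attempt and no reset: what is moved stays moved. The work goes in short steps, Python scripts to look and compute and a tool call to move; the robot and the scene stay as the last step left them, time stands still between calls to the robot, and variables do not carry over. Pictures are saved under pics/ and viewed, about 8 in all and at most 12, crops included, and the job is handed in when it is done.

Besides the shell and the picture viewer there is one more tool, called after "Emit:" in YAML: its name, and indented under it one key for each argument. arm_command: Moves the arm, as the interface text tells. Its arguments: {"type":"object","properties":{"plan":{"type":"array"},"grip":{"type":"number"},"grip_force":{"type":"number"}},"required":["plan"]}

```bash
mkdir -p pics; ls; cat > h.py <<'E'
import numpy as np, cv2
from plant import ctrl, get_image, boxes_of, silhouettes
def cam(p,st=None):
    K=np.array([[p['fx'],0,p['cx']],[0,p['fy'],p['cy']],[0,0,1.]]);D=np.array(p['distortion'],float)
    if 'R' in p: return K,D,np.array(p['R']),np.array(p['t'])
    T=np.eye(4);T[:3,:3]=st['tool_rot'];T[:3,3]=st['tcp_pos']
    M=np.linalg.inv(T@np.array(p['hand_eye']));return K,D,M[:3,:3],M[:3,3]
def shoot(n):
    st=ctrl.state();p=get_image(n);p['c']=cam(p,st);return p
def cloud(p,mask=None):
    K,D,R,t=p['c'];z=p['z_map'];m=(z>0) if mask is None else (z>0)&mask
    v,u=np.nonzero(m);xy=cv2.undistortPoints(np.c_[u,v].astype(float)[:,None],K,D)[:,0]
    zz=z[v,u][:,None];return (np.c_[xy*zz,zz]-t)@R,np.c_[u,v]
def proj(p,X):
    K,D,R,t=p['c'];return cv2.projectPoints(np.atleast_2d(np.float64(X)),cv2.Rodrigues(R)[0],t,K,D)[0][:,0]
def atz(p,uv,z):
    K,D,R,t=p['c'];xy=cv2.undistortPoints(np.float64(uv).reshape(-1,1,2),K,D)[:,0]
    d=np.c_[xy,np.ones(len(xy))]@R;c=-R.T@t;return c+d*((z-c[2])/d[:,2])[:,None]
def save(p,f): cv2.imwrite('pics/'+f,p['img'][:,:,::-1])
E
python3 - <<'E'
from h import *
s=ctrl.state();print(s['time_s'],s['tcp_pos'],np.round(s['tool_rot'],3).tolist(),s['opening'],ctrl.tcp_to_grasp)
ims=[]
for n in ['scene','side','wrist']:
    p=shoot(n);save(p,n+'0.png')
    print(n,p['R'].round(2).tolist() if n!='wrist' else np.round(p['hand_eye'],3).tolist(),p['t'] if n!='wrist' else '')
    for name in ['catch_grip','clamp_knob','clamp_hinge','module_mid','pile_top_mid','catch','clamp']:
        for b in silhouettes(name,p)[:2]:
            X,_=cloud(p,b['mask']);print(name,round(b['p'],2),np.round(np.array(b['position'])*[640,480]),b['mask'].sum(),np.median(X,0).round(3),X[:,2].max().round(3) if len(X) else '')
E
```

```text
pics
0.0 [ 6.49668224e-01 -5.24015419e-05  3.03038237e-01] [[-0.002, 1.0, -0.0], [-0.0, -0.0, -1.0], [-1.0, -0.002, 0.0]] 0.08555751566577265 0.0539
scene [[0.15, 0.99, -0.01], [0.76, -0.12, -0.64], [-0.63, 0.09, -0.77]] [-0.11229573 -0.39975388  1.61038894]
clamp_knob 0.8 [393. 205.] 506 [0.527 0.215 0.087] 0.134
clamp_hinge 0.6 [398. 206.] 556 [0.526 0.215 0.087] 0.134
clamp_hinge 0.41 [249. 263.] 43 [ 0.595 -0.185  0.016] 0.023
module_mid 0.69 [388. 218.] 166 [0.549 0.199 0.057] 0.063
pile_top_mid 0.8 [245. 245.] 436 [ 0.563 -0.194  0.031] 0.04
catch 0.69 [255. 261.] 2 [ 0.593 -0.17   0.018] 0.02
catch 0.56 [385. 193.] 29 [0.45  0.222 0.042] 0.079
clamp 0.67 [391. 209.] 541 [0.542 0.213 0.087] 0.134
clamp 0.43 [246. 249.] 399 [ 0.562 -0.195  0.031] 0.04
side [[1.0, -0.09, 0.02], [-0.06, -0.73, -0.68], [0.07, 0.67, -0.74]] [-0.62198887  0.11155722  1.21135106]
catch_grip 0.77 [247. 197.] 533 [0.433 0.234 0.043] 0.098
catch_grip 0.23 [287. 208.] 3265 [0.519 0.206 0.024] 0.258
clamp_knob 0.93 [282. 189.] 697 [0.518 0.214 0.086] 0.134
clamp_knob 0.21 [295. 283.] 221 [ 0.538 -0.018  0.01 ] 0.021
clamp_hinge 0.97 [284. 189.] 732 [0.519 0.215 0.085] 0.134
module_mid 0.56 [294. 204.] 335 [0.545 0.197 0.057] 0.076
pile_top_mid 0.76 [312. 343.] 876 [ 0.561 -0.198  0.031] 0.039
pile_top_mid 0.7 [285. 205.] 3636 [0.52  0.207 0.024] 0.281
catch 0.87 [249. 197.] 398 [0.435 0.233 0.048] 0.098
clamp 0.89 [284. 192.] 680 [0.52  0.213 0.086] 0.281
wrist [[-0.001, -0.291, 0.957, -0.071], [1.0, -0.0, 0.001, 0.001], [-0.0, 0.957, 0.291, -0.074], [0.0, 0.0, 0.0, 1.0]] 
pile_top_mid 0.97 [237. 389.] 3308 [ 0.563 -0.192  0.031] 0.036
```

```bash
python3 - <<'E'
import cv2,numpy as np
a=cv2.imread('pics/side0.png');b=cv2.imread('pics/scene0.png')
A=cv2.resize(a[140:400,180:500],(800,650),interpolation=cv2.INTER_CUBIC)[:600];cv2.imwrite('pics/a.png',A)
B=cv2.resize(b[150:310,190:490],(800,427),interpolation=cv2.INTER_CUBIC);cv2.imwrite('pics/b.png',B)
E
```

```text
(no output)
```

View pics/a.png

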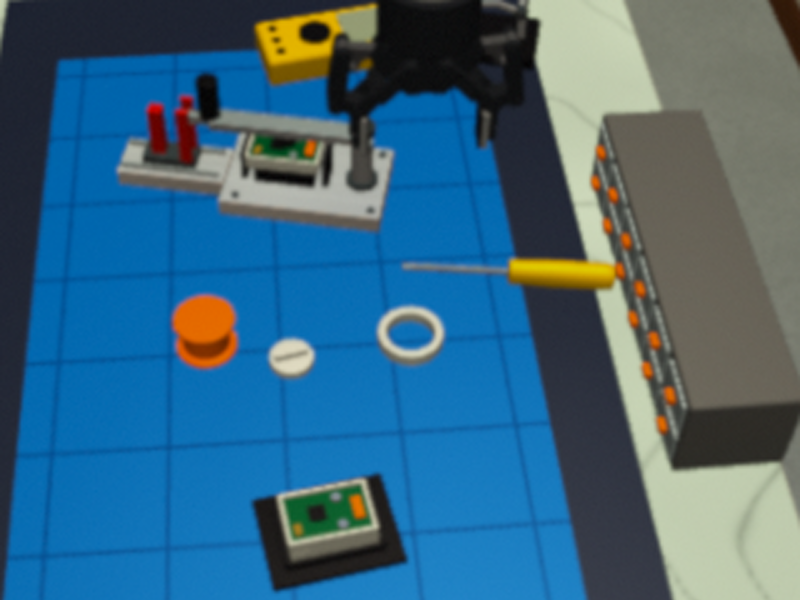

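View pics/b.png

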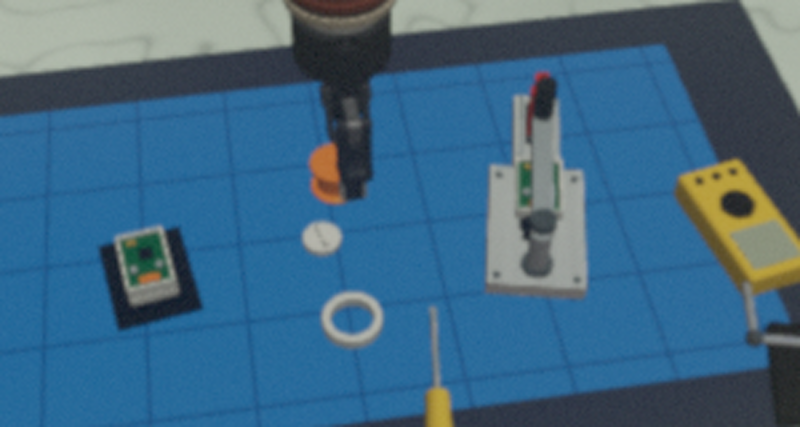

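Emit:
arm_command:
  plan:
    - {"xyz": [-20, 30, 0], "dr": [0, 0, 8]}
    - {"xyz": [-40, 60, 0], "dr": [0, 0, 16]}
    - {"xyz": [-60, 90, 0], "dr": [0, 0, 24]}
    - {"xyz": [-80, 120, 0], "dr": [0, 0, 32]}
    - {"xyz": [-100, 150, 0], "dr": [0, 0, 40]}
    - {"xyz": [-120, 180, 0], "dr": [0, 0, 48]}
    - {"xyz": [-130, 210, 0], "dr": [0, 0, 56]}
    - {"xyz": [-130, 210, 0], "dr": [0, 0, 64]}
    - {"xyz": [-130, 210, 0], "dr": [0, 0, 72]}
    - {"xyz": [-130, 210, 0], "dr": [0, 0, 78]}
    - {"xyz": [-130, 210, 0], "dr": [0, 0, 80]}
    - {"xyz": [-130, 210, 0], "dr": [0, 0, 80]}

```text
time_s: 2.4
tcp_pos: [0.52, 0.2099, 0.304]
tool_rot: [[0.0, 0.173, 0.985], [-0.0, 0.985, -0.173], [-1.0, 0.0, 0.0]]
ft_force: [0.7, 0.1, -0.7]
opening: 0.085
```

```bash
cat > m.py <<'E'
from h import *
s=ctrl.state();print(s['time_s'],s['tcp_pos'],np.round(s['tool_rot'],3).tolist(),np.round(s['q'],1))
p=shoot('wrist');save(p,'w1.png');print(p['fx'],p['cx'])
X,uv=cloud(p);c=p['img'][uv[:,1],uv[:,0]].astype(int)
red=(c[:,0]>110)&(c[:,1]<60)&(c[:,2]<70)
r=X[red];print('red',len(r),r.min(0) if len(r) else '',r.max(0) if len(r) else '')
dark=(c.max(1)<60)&(X[:,2]>.122)&(X[:,2]<.14)&(X[:,1]>.1)
for nm,sel in [('block',red&(X[:,2]>.08)&(X[:,2]<.091)),('prong',red&(X[:,2]>.091)),('knobtop',dark),('armtop',(abs(X[:,2]-.085)<.004)&~red&(X[:,0]>.45)),('post',(abs(X[:,2]-.093)<.003)&(X[:,0]>.56)),('mod',(abs(X[:,2]-.059)<.003)&(X[:,0]>.45)&(X[:,0]<.62))]:
    Y=X[sel]
    if len(Y)>5: 
        print(nm,len(Y),Y.mean(0).round(4),np.percentile(Y,[2,98],axis=0).round(4).tolist())
        (cx,sz,an)=cv2.minAreaRect((Y[:,:2]*1000).astype(np.float32));print('   rect',np.round(cx,1),np.round(sz,1),round(an,1))
for n in ['catch_grip','clamp_knob','module_mid']:
    for b in silhouettes(n,p)[:1]: 
        Y,_=cloud(p,b['mask']);print(n,b['p'],np.array(b['position'])*[640,480],np.median(Y,0).round(4))
E
python3 m.py
```

```text
2.4 [0.5199829  0.20994317 0.30396362] [[0.0, 0.173, 0.985], [-0.0, 0.985, -0.173], [-1.0, 0.0, 0.0]] [-13.9   9.5 -14.1  96.    2.4  74.8  51.5]
396.63645195938074 324.0629376007106
red 131 [0.40738034 0.02089713 0.01095538] [0.4835951  0.25477843 0.09727382]
block 83 [0.422  0.2397 0.0874] [[0.4145, 0.2341, 0.0854], [0.4294, 0.2492, 0.0889]]
   rect [421.7 241.7] [13.8 13.9] 76.1
prong 14 [0.4526 0.2415 0.0957] [[0.448, 0.2401, 0.0947], [0.4576, 0.2428, 0.0971]]
   rect [452.7 241.5] [ 0.6 10.5] 76.2
knobtop 833 [0.4747 0.2279 0.1305] [[0.4651, 0.2195, 0.1283], [0.4843, 0.2381, 0.132]]
   rect [474.9 228.7] [20.4 20.6] 62.1
armtop 4715 [0.5407 0.2133 0.0858] [[0.4546, 0.1908, 0.0844], [0.6087, 0.2356, 0.0873]]
   rect [532.7 214.5] [ 24.6 173.2] 77.0
post 788 [0.6201 0.1941 0.0937] [[0.6083, 0.1823, 0.0909], [0.633, 0.2059, 0.0953]]
   rect [620.8 194. ] [25.3 26.7] 81.3
mod 1579 [0.5452 0.2096 0.0583] [[0.5086, 0.1828, 0.056], [0.5838, 0.2399, 0.061]]
   rect [517.1 218. ] [ 48.  134.2] 76.8
catch_grip 0.85 [337.728  92.688] [0.4307 0.2397 0.034 ]
clamp_knob 0.69 [333.824 237.408] [0.5368 0.2141 0.0861]
module_mid 0.65 [315.2   240.912] [0.5445 0.2017 0.0564]
```

View pics/w1.png

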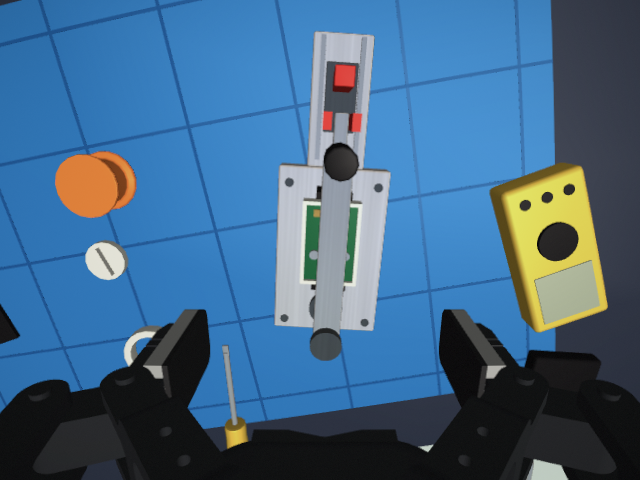

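Emit:
arm_command:
  plan:
    - {"xyz": [-30, 10, 0], "dr": [0, 0, -1]}
    - {"xyz": [-65, 20, 0], "dr": [0, 0, -2]}
    - {"xyz": [-98, 31, 0], "dr": [0, 0, -3.4]}
    - {"xyz": [-98, 31, -40], "dr": [0, 0, -3.4]}
    - {"xyz": [-98, 31, -80], "dr": [0, 0, -3.4]}
    - {"xyz": [-98, 31, -105], "dr": [0, 0, -3.4]}
    - {"xyz": [-98, 31, -120], "dr": [0, 0, -3.4]}
    - {"xyz": [-98, 31, -120], "dr": [0, 0, -3.4]}

```text
time_s: 3.4
tcp_pos: [0.4209, 0.2403, 0.1819]
tool_rot: [[-0.003, 0.232, 0.973], [-0.002, 0.973, -0.232], [-1.0, -0.003, -0.003]]
ft_force: [-0.7, 0.6, 0.1]
opening: 0.0855
```

```bash
cat > m2.py <<'E'
from h import *
s=ctrl.state();print(s['time_s'],s['tcp_pos'],np.round(s['tool_rot'],3).tolist(),np.round(s['ft_force'],1))
fd=np.array([.973,-.232])
for n in ['wrist','side']:
    p=shoot(n);X,uv=cloud(p);c=p['img'][uv[:,1],uv[:,0]].astype(int)
    red=(c[:,0]>110)&(c[:,1]<60)&(c[:,2]<70)&(X[:,1]>.15)
    Y=X[red&(X[:,2]>.08)&(X[:,2]<.091)]
    if len(Y)>5:
        print(n,'block',len(Y),np.round(cv2.minAreaRect((Y[:,:2]*1000).astype(np.float32)),1) if 0 else [np.round(q,1) for q in cv2.minAreaRect((Y[:,:2]*1000).astype(np.float32))],Y[:,2].mean())
    if n=='wrist': save(p,'w2.png')
    dark=(c.max(1)<60)&(X[:,2]>.122)&(X[:,2]<.136)&(X[:,1]>.15)
    Y=X[dark]
    if len(Y)>5: print('knob',len(Y),[np.round(q,1) for q in cv2.minAreaRect((Y[:,:2]*1000).astype(np.float32))])
E
python3 m2.py
```

```text
3.4 [0.42088094 0.24031455 0.18191129] [[-0.003, 0.232, 0.973], [-0.002, 0.973, -0.232], [-1.0, -0.003, -0.003]] [-0.7  0.6  0.1]
wrist block 637 [array([433.4, 238.9]), array([14. , 38.6]), np.float64(77.1)] 0.08773918944372866
knob 1772 [array([439.3, 236.3]), array([111.9,  58.5]), np.float64(76.5)]
side block 20 [array([434. , 239.6]), array([36.8, 12.9]), np.float64(2.7)] 0.08701625920380902
knob 245 [array([525.7, 519.4]), array([451.6, 542.7]), np.float64(20.7)]
```

Emit:
arm_command:
  plan:
    - {"xyz": [1, 1, -16]}
    - {"xyz": [1, 1, -32]}
    - {"xyz": [1, 1, -44]}
    - {"xyz": [1, 1, -46]}

```text
schema error: expected keys xyz, dr
```

Emit:
arm_command:
  plan:
    - {"xyz": [0, 0, 0]}
    - {"xyz": [0, 0, 0]}
    - {"xyz": [0, 0, 0]}
    - {"xyz": [0, 0, 0]}
    - {"xyz": [0, 0, 0]}
    - {"xyz": [0, 0, 0]}
    - {"xyz": [0, 0, 0]}
    - {"xyz": [0, 0, 0]}
    - {"xyz": [0, 0, 0]}
    - {"xyz": [0, 0, 0]}
  grip: 255
  grip_force: 30

```text
schema error: expected keys xyz, dr
```

Emit:
arm_command:
  plan:
    - {"xyz": [1, 1, -16], "dr": [0, 0, 0]}
    - {"xyz": [1, 1, -32], "dr": [0, 0, 0]}
    - {"xyz": [1, 1, -44], "dr": [0, 0, 0]}
    - {"xyz": [1, 1, -46], "dr": [0, 0, 0]}
    - {"xyz": [1, 1, -46], "dr": [0, 0, 0]}

```text
time_s: 4.0
tcp_pos: [0.4232, 0.2421, 0.1383]
tool_rot: [[0.0, 0.232, 0.973], [0.0, 0.973, -0.232], [-1.0, 0.0, 0.0]]
ft_force: [1.0, -0.7, -0.3]
opening: 0.0851
```

Emit:
arm_command:
  plan:
    - {"xyz": [0, 0, 0], "dr": [0, 0, 0]}
    - {"xyz": [0, 0, 0], "dr": [0, 0, 0]}
    - {"xyz": [0, 0, 0], "dr": [0, 0, 0]}
    - {"xyz": [0, 0, 0], "dr": [0, 0, 0]}
    - {"xyz": [0, 0, 0], "dr": [0, 0, 0]}
    - {"xyz": [0, 0, 0], "dr": [0, 0, 0]}
    - {"xyz": [0, 0, 0], "dr": [0, 0, 0]}
    - {"xyz": [0, 0, 0], "dr": [0, 0, 0]}
    - {"xyz": [0, 0, 0], "dr": [0, 0, 0]}
    - {"xyz": [0, 0, 0], "dr": [0, 0, 0]}
  grip: 255
  grip_force: 30

```text
time_s: 5.0
tcp_pos: [0.4229, 0.2412, 0.1381]
tool_rot: [[-0.001, 0.232, 0.973], [-0.001, 0.973, -0.232], [-1.0, -0.001, -0.0]]
ft_force: [-3.1, -4.2, 5.8]
opening: 0.0135
```

Emit:
arm_command:
  plan:
    - {"xyz": [-5, 1.2, 0], "dr": [0, 0, 0]}
    - {"xyz": [-10, 2.4, 0], "dr": [0, 0, 0]}
    - {"xyz": [-15, 3.6, 0], "dr": [0, 0, 0]}
    - {"xyz": [-20, 4.8, 0], "dr": [0, 0, 0]}
    - {"xyz": [-24, 5.7, 0], "dr": [0, 0, 0]}
    - {"xyz": [-27, 6.4, 0], "dr": [0, 0, 0]}
    - {"xyz": [-29, 6.9, 0], "dr": [0, 0, 0]}
    - {"xyz": [-30, 7.2, 0], "dr": [0, 0, 0]}
    - {"xyz": [-30, 7.2, 0], "dr": [0, 0, 0]}

```text
time_s: 5.9
tcp_pos: [0.3951, 0.2478, 0.1382]
tool_rot: [[0.004, 0.233, 0.972], [-0.001, 0.972, -0.233], [-1.0, 0.0, 0.004]]
ft_force: [11.3, -7.4, -4.1]
opening: 0.0136
```

Emit:
arm_command:
  plan:
    - {"xyz": [-1, 0.2, 0], "dr": [0, 0, 0]}
    - {"xyz": [-2, 0.5, 0], "dr": [0, 0, 0]}
    - {"xyz": [-2, 0.5, 0], "dr": [0, 0, 0]}
    - {"xyz": [-2, 0.5, 0], "dr": [0, 0, 0]}

```text
time_s: 6.3
tcp_pos: [0.3948, 0.2477, 0.1383]
tool_rot: [[0.007, 0.235, 0.972], [-0.0, 0.972, -0.235], [-1.0, 0.001, 0.007]]
ft_force: [19.4, -6.6, -10.5]
opening: 0.0134
```

Emit:
arm_command:
  plan:
    - {"xyz": [1.5, -0.4, 0], "dr": [0, 0, 0]}
    - {"xyz": [1.5, -0.4, 0], "dr": [0, 0, 0]}
    - {"xyz": [1.5, -0.4, 0], "dr": [0, 0, 0]}
    - {"xyz": [1.5, -0.4, 0], "dr": [0, 0, 0]}
    - {"xyz": [1.5, -0.4, 0], "dr": [0, 0, 0]}
    - {"xyz": [1.5, -0.4, 0], "dr": [0, 0, 0]}
    - {"xyz": [1.5, -0.4, 0], "dr": [0, 0, 0]}
    - {"xyz": [1.5, -0.4, 20], "dr": [0, 0, 0]}
    - {"xyz": [1.5, -0.4, 60], "dr": [0, 0, 0]}
    - {"xyz": [1.5, -0.4, 100], "dr": [0, 0, 0]}
    - {"xyz": [1.5, -0.4, 110], "dr": [0, 0, 0]}
    - {"xyz": [1.5, -0.4, 110], "dr": [0, 0, 0]}
  grip: 0

```text
time_s: 7.5
tcp_pos: [0.3932, 0.2498, 0.2496]
tool_rot: [[0.003, 0.232, 0.973], [0.002, 0.973, -0.232], [-1.0, 0.002, 0.003]]
ft_force: [-0.5, 0.5, -0.3]
opening: 0.0852
```

```bash
python3 m2.py
```

```text
7.5 [0.39317445 0.2497745  0.2495552 ] [[0.003, 0.232, 0.973], [0.002, 0.973, -0.232], [-1.0, 0.002, 0.003]] [-0.5  0.5 -0.3]
wrist block 115 [array([406.2, 245.6]), array([14. , 38.3]), np.float64(77.1)] 0.08756592494203486
knob 1143 [array([473.9, 229.2]), array([20.8, 21. ]), np.float64(61.4)]
side block 24 [array([404. , 244.5]), array([14.1, 36. ]), np.float64(83.8)] 0.08671834065653734
knob 195 [array([503.9, 546.3]), array([390.4, 547.2]), np.float64(29.9)]
```

Emit:
arm_command:
  plan:
    - {"xyz": [30, -8, 0], "dr": [0, 0, 0]}
    - {"xyz": [60, -16, 0], "dr": [0, 0, 0]}
    - {"xyz": [81, -21, 0], "dr": [0, 0, 0]}
    - {"xyz": [81, -21, -20], "dr": [0, 0, 0]}
    - {"xyz": [81, -21, -50], "dr": [0, 0, 0]}
    - {"xyz": [81, -21, -75], "dr": [0, 0, 0]}
    - {"xyz": [81, -21, -85], "dr": [0, 0, 0]}
    - {"xyz": [81, -21, -85], "dr": [0, 0, 0]}

```text
time_s: 8.4
tcp_pos: [0.4722, 0.2277, 0.1605]
tool_rot: [[-0.004, 0.232, 0.973], [-0.002, 0.973, -0.232], [-1.0, -0.003, -0.004]]
ft_force: [-0.1, -0.3, 0.6]
opening: 0.0854
```

Emit:
arm_command:
  plan:
    - {"xyz": [0, 0, 0], "dr": [0, 0, 0]}
    - {"xyz": [0, 0, 0], "dr": [0, 0, 0]}
    - {"xyz": [0, 0, 0], "dr": [0, 0, 0]}
    - {"xyz": [0, 0, 0], "dr": [0, 0, 0]}
    - {"xyz": [0, 0, 0], "dr": [0, 0, 0]}
    - {"xyz": [0, 0, 0], "dr": [0, 0, 0]}
    - {"xyz": [0, 0, 0], "dr": [0, 0, 0]}
    - {"xyz": [0, 0, 0], "dr": [0, 0, 0]}
  grip: 255
  grip_force: 25

```text
time_s: 9.2
tcp_pos: [0.4737, 0.2285, 0.1636]
tool_rot: [[0.001, 0.232, 0.973], [0.0, 0.973, -0.232], [-1.0, 0.001, 0.001]]
ft_force: [-0.8, -0.5, 6.0]
opening: 0.0213
```

Emit:
arm_command:
  plan:
    - {"xyz": [-3, -18, 0], "dr": [0, 0, 3.5]}
    - {"xyz": [-4, -36.3, 0], "dr": [0, 0, 7]}
    - {"xyz": [-2.8, -54.6, 0], "dr": [0, 0, 10.5]}
    - {"xyz": [0.8, -72.6, 0], "dr": [0, 0, 14]}
    - {"xyz": [6.5, -90, 0], "dr": [0, 0, 17.5]}
    - {"xyz": [14.2, -106.6, 0], "dr": [0, 0, 21]}
    - {"xyz": [24, -122, 0], "dr": [0, 0, 24.5]}
    - {"xyz": [35.5, -136.3, 0], "dr": [0, 0, 28]}
    - {"xyz": [48.7, -149, 0], "dr": [0, 0, 31.5]}
    - {"xyz": [63.3, -160, 0], "dr": [0, 0, 35]}
    - {"xyz": [79.2, -169, 0], "dr": [0, 0, 38.5]}
    - {"xyz": [96, -176, 0], "dr": [0, 0, 42]}

```text
time_s: 10.4
tcp_pos: [0.5695, 0.0524, 0.1631]
tool_rot: [[-0.001, -0.482, 0.876], [0.0, 0.876, 0.482], [-1.0, 0.001, -0.001]]
ft_force: [-4.3, 2.3, 4.7]
opening: 0.0215
```

Emit:
arm_command:
  plan:
    - {"xyz": [0, 0, 0], "dr": [0, 0, 0]}
    - {"xyz": [0, 0, 0], "dr": [0, 0, 0]}
    - {"xyz": [0, 0, 0], "dr": [0, 0, 0]}
    - {"xyz": [0, 0, 0], "dr": [0, 0, 0]}
    - {"xyz": [0, 0, 0], "dr": [0, 0, 0]}
    - {"xyz": [0, 0, 0], "dr": [0, 0, 0]}
    - {"xyz": [0, 0, 20], "dr": [0, 0, 0]}
    - {"xyz": [0, 0, 60], "dr": [0, 0, 0]}
    - {"xyz": [0, 0, 100], "dr": [0, 0, 0]}
    - {"xyz": [-5, 40, 100], "dr": [0, 0, -8]}
    - {"xyz": [-10, 80, 100], "dr": [0, 0, -16]}
    - {"xyz": [-15, 120, 100], "dr": [0, 0, -24]}
  grip: 0

```text
time_s: 11.6
tcp_pos: [0.5543, 0.1734, 0.2635]
tool_rot: [[0.001, -0.073, 0.997], [0.0, 0.997, 0.073], [-1.0, 0.0, 0.001]]
ft_force: [0.2, 0.1, -0.7]
opening: 0.0858
```

Emit:
arm_command:
  plan:
    - {"xyz": [-4, 25, 0], "dr": [0, 0, -8]}
    - {"xyz": [-7, 39, 0], "dr": [0, 0, -16]}
    - {"xyz": [-7, 39, 0], "dr": [0, 0, -18]}
    - {"xyz": [-7, 39, 0], "dr": [0, 0, -18]}
    - {"xyz": [-7, 39, 0], "dr": [0, 0, -18]}

```text
time_s: 12.1
tcp_pos: [0.5475, 0.2109, 0.2629]
tool_rot: [[0.0, 0.231, 0.973], [-0.0, 0.973, -0.231], [-1.0, -0.0, 0.0]]
ft_force: [0.3, -0.0, 0.1]
opening: 0.0852
```

```bash
cat > m3.py <<'E'
from h import *
import sys
s=ctrl.state();print(s['time_s'],s['tcp_pos'],np.round(s['tool_rot'],3).tolist())
tag=sys.argv[1]
p=shoot('wrist');save(p,tag+'.png')
def top(name):
    for b in silhouettes(name,p)[:2]:
        X,uv=cloud(p,b['mask']);zt=np.percentile(X[:,2],85);k=abs(X[:,2]-zt)<.005
        Y=X[k];c=Y.mean(0)
        print(name,round(b['p'],2),'n',k.sum(),'zt',round(zt,4),[np.round(q,1) for q in cv2.minAreaRect((Y[:,:2]*1000).astype(np.float32))])
        m=np.zeros((480,640),np.uint8);m[uv[k][:,1],uv[k][:,0]]=255
        m=cv2.morphologyEx(m,cv2.MORPH_OPEN,np.ones((5,5)))
        cn=max(cv2.findContours(m,0,cv2.CHAIN_APPROX_NONE)[0],key=cv2.contourArea)[:,0].astype(float)
        P=atz(p,cn,np.median(Y[:,2]));print('   contour rect',[np.round(q,1) for q in cv2.minAreaRect((P[:,:2]*1000).astype(np.float32))],'z',np.median(Y[:,2]).round(4))
for n in sys.argv[2:]: top(n)
E
python3 m3.py w3 module_mid; python3 m2.py
```

```text
12.1 [0.54750388 0.21094627 0.26289678] [[0.0, 0.231, 0.973], [-0.0, 0.973, -0.231], [-1.0, -0.0, 0.0]]
module_mid 0.71 n 6502 zt 0.0594 [array([547. , 210.8]), array([48.1, 72.4]), np.float64(77.0)]
   contour rect [array([547.8, 210.6]), array([48.6, 73.2]), np.float64(76.9)] z 0.0563
12.2 [0.54762831 0.21068541 0.26290924] [[0.0, 0.232, 0.973], [-0.0, 0.973, -0.232], [-1.0, -0.0, 0.0]] [-0.3  0.1  0.9]
side block 24 [array([404.7, 246.3]), array([36.5, 13.4]), np.float64(5.1)] 0.08684965530880472
knob 279 [array([360.2, 685.8]), array([257.4, 117.9]), np.float64(21.2)]
```

View pics/w3.png

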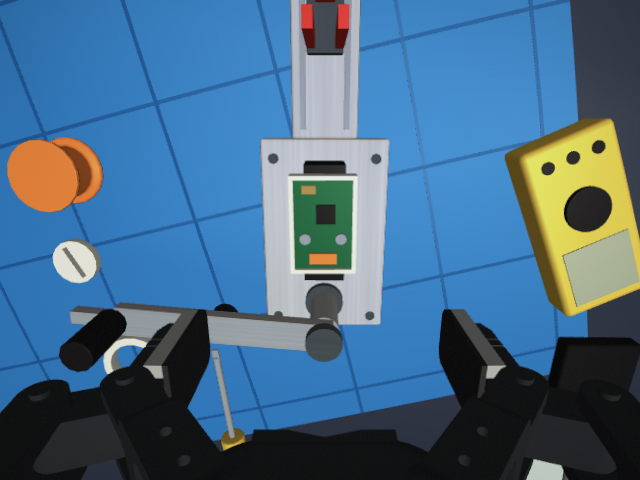

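Emit:
arm_command:
  plan:
    - {"xyz": [0, 0, -30], "dr": [0, 0, 0]}
    - {"xyz": [0, 0, -65], "dr": [0, 0, 0]}
    - {"xyz": [0, 0, -100], "dr": [0, 0, 0]}
    - {"xyz": [0, 0, -125], "dr": [0, 0, 0]}
    - {"xyz": [0, 0, -142], "dr": [0, 0, 0]}
    - {"xyz": [0, 0, -150], "dr": [0, 0, 0]}
    - {"xyz": [0, 0, -150], "dr": [0, 0, 0]}

```text
time_s: 13.0
tcp_pos: [0.5471, 0.2109, 0.1121]
tool_rot: [[-0.002, 0.232, 0.973], [-0.001, 0.973, -0.232], [-1.0, -0.001, -0.001]]
ft_force: [-0.3, 0.2, 0.6]
opening: 0.0852
```

Emit:
arm_command:
  plan:
    - {"xyz": [0, 0, 0], "dr": [0, 0, 0]}
    - {"xyz": [0, 0, 0], "dr": [0, 0, 0]}
    - {"xyz": [0, 0, 0], "dr": [0, 0, 0]}
    - {"xyz": [0, 0, 0], "dr": [0, 0, 0]}
    - {"xyz": [0, 0, 0], "dr": [0, 0, 0]}
    - {"xyz": [0, 0, 0], "dr": [0, 0, 0]}
    - {"xyz": [0, 0, 0], "dr": [0, 0, 0]}
    - {"xyz": [0, 0, 0], "dr": [0, 0, 0]}
  grip: 255
  grip_force: 30

```text
time_s: 13.8
tcp_pos: [0.5481, 0.2116, 0.1142]
tool_rot: [[0.002, 0.232, 0.973], [0.001, 0.973, -0.232], [-1.0, 0.001, 0.002]]
ft_force: [-2.4, 0.3, 7.0]
opening: 0.047
```

Emit:
arm_command:
  plan:
    - {"xyz": [0, 0, 5], "dr": [0, 0, 0]}
    - {"xyz": [0, 0, 12], "dr": [0, 0, 0]}
    - {"xyz": [0, 0, 25], "dr": [0, 0, 0]}
    - {"xyz": [0, 0, 50], "dr": [0, 0, 0]}
    - {"xyz": [0, 0, 85], "dr": [0, 0, 0]}
    - {"xyz": [0, 0, 120], "dr": [0, 0, 0]}
    - {"xyz": [0, 0, 150], "dr": [0, 0, 0]}
    - {"xyz": [0, 0, 150], "dr": [0, 0, 0]}

```text
time_s: 14.6
tcp_pos: [0.549, 0.2122, 0.2689]
tool_rot: [[0.008, 0.232, 0.973], [0.003, 0.973, -0.232], [-1.0, 0.005, 0.007]]
ft_force: [0.5, -0.7, -0.7]
opening: 0.0471
```

```bash
python3 m3.py w4 module_mid; python3 - <<'E'
from h import *
p=shoot('side');save(p,'s4.png')
a=cv2.imread('pics/w4.png');b=cv2.imread('pics/s4.png')[130:260,210:410]
cv2.imwrite('pics/c.png',np.hstack([cv2.resize(a,(480,360)),cv2.resize(b,(320,360))[:,:320]]))
s=ctrl.state();print(s['opening'])
E
```

```text
14.6 [0.54902319 0.21218269 0.26886682] [[0.008, 0.232, 0.973], [0.003, 0.973, -0.232], [-1.0, 0.005, 0.007]]
module_mid 0.82 n 24548 zt 0.2142 [array([549.1, 212.8]), array([48.3, 73.9]), np.float64(76.7)]
   contour rect [array([550.2, 212.8]), array([49.3, 75.9]), np.float64(76.4)] z 0.2111
0.047159585318395446
```

View pics/c.png

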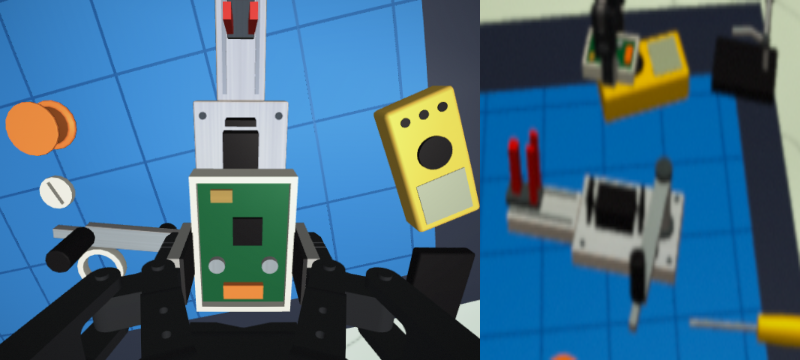

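Emit:
arm_command:
  plan:
    - {"xyz": [5, -20, 0], "dr": [0, 0, 1]}
    - {"xyz": [16, -55, 0], "dr": [0, 0, 3]}
    - {"xyz": [28, -95, 0], "dr": [0, 0, 5]}
    - {"xyz": [40, -135, 0], "dr": [0, 0, 7]}
    - {"xyz": [52, -175, 0], "dr": [0, 0, 9]}
    - {"xyz": [64, -215, 0], "dr": [0, 0, 11]}
    - {"xyz": [76, -255, 0], "dr": [0, 0, 13]}
    - {"xyz": [88, -295, 0], "dr": [0, 0, 15]}
    - {"xyz": [100, -335, 0], "dr": [0, 0, 17]}
    - {"xyz": [110, -370, 0], "dr": [0, 0, 19]}
    - {"xyz": [117, -395, 0], "dr": [0, 0, 20]}
    - {"xyz": [120, -405, 0], "dr": [0, 0, 20]}

```text
time_s: 15.95
tcp_pos: [0.6667, -0.1972, 0.2609]
tool_rot: [[-0.003, -0.111, 0.994], [-0.001, 0.994, 0.111], [-1.0, -0.0, -0.003]]
ft_force: [-0.6, 0.1, -0.4]
opening: 0.0475
```

Emit:
arm_command:
  plan:
    - {"xyz": [0, 0, 0], "dr": [0, 0, 0]}
    - {"xyz": [0, 0, 0], "dr": [0, 0, 0]}
    - {"xyz": [0, 0, 0], "dr": [0, 0, 0]}

```text
time_s: 16.25
tcp_pos: [0.6676, -0.1912, 0.2628]
tool_rot: [[-0.0, -0.117, 0.993], [0.001, 0.993, 0.117], [-1.0, 0.001, -0.0]]
ft_force: [-0.1, -0.6, -0.0]
opening: 0.0474
```

```bash
python3 m3.py w5 pile_top_mid module_mid
```

```text
16.25 [ 0.66756113 -0.19123255  0.26283284] [[-0.0, -0.117, 0.993], [0.001, 0.993, 0.117], [-1.0, 0.001, -0.0]]
pile_top_mid 0.74 n 7242 zt 0.0344 [array([ 561.7, -194.6]), array([72.6, 47.6]), np.float64(8.6)]
   contour rect [array([ 561.5, -194.6]), array([73.2, 47.9]), np.float64(8.6)] z 0.0314
module_mid 0.69 n 24479 zt 0.2081 [array([ 666.9, -191.3]), array([73.3, 48.1]), np.float64(6.6)]
   contour rect [array([ 668. , -191.1]), array([75.1, 49.3]), np.float64(6.6)] z 0.205
```

View pics/w5.png

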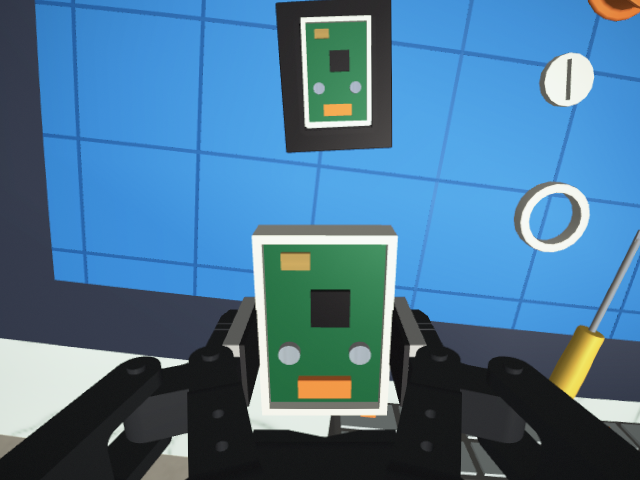

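Emit:
arm_command:
  plan:
    - {"xyz": [-25, -1, 0], "dr": [0, 0, 0.5]}
    - {"xyz": [-60, -2, 0], "dr": [0, 0, 1]}
    - {"xyz": [-90, -3, 0], "dr": [0, 0, 1.5]}
    - {"xyz": [-105, -3.5, -10], "dr": [0, 0, 2]}
    - {"xyz": [-105, -3.5, -45], "dr": [0, 0, 2]}
    - {"xyz": [-105, -3.5, -80], "dr": [0, 0, 2]}
    - {"xyz": [-105, -3.5, -110], "dr": [0, 0, 2]}
    - {"xyz": [-105, -3.5, -130], "dr": [0, 0, 2]}
    - {"xyz": [-105, -3.5, -138], "dr": [0, 0, 2]}
    - {"xyz": [-105, -3.5, -138], "dr": [0, 0, 2]}
    - {"xyz": [-105, -3.5, -138], "dr": [0, 0, 2]}
    - {"xyz": [-105, -3.5, -138], "dr": [0, 0, 2]}

```text
time_s: 17.6
tcp_pos: [0.5633, -0.1974, 0.1264]
tool_rot: [[0.002, -0.15, 0.989], [-0.001, 0.989, 0.15], [-1.0, -0.001, 0.002]]
ft_force: [-0.1, 0.7, -0.3]
opening: 0.0477
```

```bash
cat > m4.py <<'E'
from h import *
import sys
s=ctrl.state();print(s['time_s'],s['tcp_pos'],np.round(s['tool_rot'],3).tolist(),np.round(s['ft_force'],1))
out=[]
for n in ['side','scene','wrist']:
    p=shoot(n);X,uv=cloud(p);print(n,round(p['fx']))
    c=p['img'][uv[:,1],uv[:,0]].astype(int);w=(c.min(1)>110)&(abs(X[:,0]-.562)<.06)&(abs(X[:,1]+.195)<.05)
    print('  white z hist',np.histogram(X[w,2],bins=np.arange(.005,.11,.005))[0])
    b=np.array([p['img'][0,0]]);u0=proj(p,[.562,-.195,.05])[0].astype(int);k={'side':60,'scene':60,'wrist':200}[n]
    cr=p['img'][max(0,u0[1]-k):u0[1]+k,max(0,u0[0]-k):u0[0]+k,::-1];out.append(cv2.resize(cr,(266,266),interpolation=cv2.INTER_CUBIC) if n!='wrist' else cv2.resize(p['img'][:,:,::-1],(354,266)))
    save(p,sys.argv[1]+n+'.png')
cv2.imwrite('pics/'+sys.argv[1]+'.png',cv2.resize(np.hstack(out[:2]),(800,400)))
cv2.imwrite('pics/'+sys.argv[1]+'w.png',out[2])
E
python3 m4.py d1
```

```text
17.6 [ 0.56330401 -0.19739313  0.12643813] [[0.002, -0.15, 0.989], [-0.001, 0.989, 0.15], [-1.0, -0.001, 0.002]] [-0.1  0.7 -0.3]
side 553
  white z hist [ 15   4   0   2  22  92  34   0   0   0   1  11  59 121   2   1   0   0
   0   0]
scene 455
  white z hist [ 3  4 21 20 26 40 16  1  0  0  2 20 46 69  2  1  0  2  0  0]
wrist 397
  white z hist [ 127  223   40  202  260  978  316    0    0    0   69  506  830 5940
    0    0    0  189   33    0]
```

View pics/d1.png

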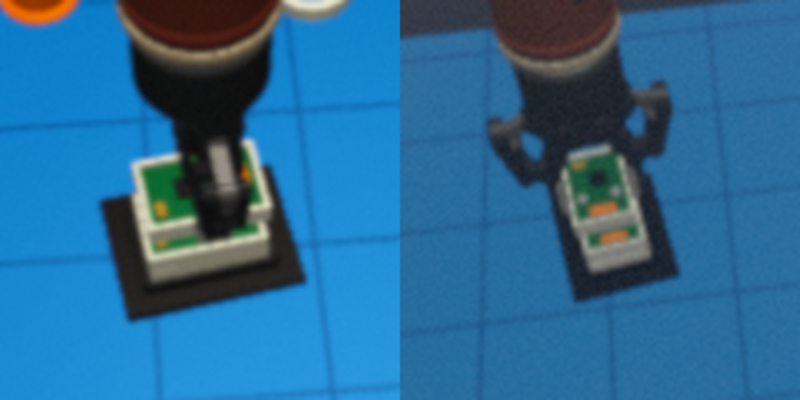

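```bash
cat > m5.py <<'E'
from h import *
import sys
ctrl.state();ps=[shoot('wrist') for _ in range(2)]+[shoot('side'),shoot('scene')]
a=np.radians(8.6);ex=np.array([np.cos(a),np.sin(a)]);ey=np.array([-np.sin(a),np.cos(a)])
def ln(x,y): # robust line fit slope deg
    k=np.polyfit(x,y,1);r=abs(y-np.polyval(k,x));g=r<np.median(r)*2.5+1e-5;k=np.polyfit(x[g],y[g],1);return np.degrees(np.arctan(k[0])).round(2),(np.polyval(k,0)*1000).round(2)
zs=[float(v) for v in sys.argv[1:]]
for p in ps:
    X,uv=cloud(p);c=p['img'][uv[:,1],uv[:,0]].astype(int)
    q=X[:,:2]-[.562,-.195];u=q@ex;v=q@ey
    w=(c.min(1)>70)&(c.max(1)-c.min(1)<70)&(abs(u)<.05)&(abs(v)<.035)
    print('--')
    for i in range(0,len(zs),2):
        k=w&(X[:,2]>zs[i])&(X[:,2]<zs[i+1])
        if k.sum()<30: print(zs[i],k.sum());continue
        f=k&(u<np.percentile(u[k],2)+.004)
        print('z',zs[i],'n',k.sum(),'u',(np.percentile(u[k],[1,99])*1000).round(1),'v',(np.percentile(v[k],[1,99])*1000).round(1),'face n',f.sum(),ln(v[f],u[f]),(np.percentile(v[f],[1,50,99])*1000).round(1),'zmax',np.percentile(X[k,2],98).round(4))
E
python3 m5.py .03 .039 .02 .031 .0 .02 .068 .077 .055 .068
```

```text
--
z 0.03 n 1326 u [-36.6 -29.1] v [-23.   23.7] face n 1061 (np.float64(-0.01), np.float64(-35.21)) [-22.9   0.3  23.7] zmax 0.0361
z 0.02 n 640 u [-36.6 -28.9] v [-22.7  23.4] face n 528 (np.float64(0.07), np.float64(-36.29)) [-22.8  -0.9  23.5] zmax 0.0309
z 0.0 n 1247 u [-49.8  11. ] v [-26.3  34.8] face n 174 (np.float64(1.42), np.float64(-48.52)) [25.6 30.8 34.9] zmax 0.0166
z 0.068 n 7617 u [-36.3  35.5] v [-30.8  25.2] face n 1721 (np.float64(0.09), np.float64(-34.95)) [-26.   -2.6  21. ] zmax 0.0737
z 0.055 n 1594 u [-36.5  33.5] v [-32.   26.9] face n 1023 (np.float64(0.04), np.float64(-36.1)) [-25.9  -3.   20.8] zmax 0.0679
--
z 0.03 n 1387 u [-36.5 -29.3] v [-23.   23.8] face n 1129 (np.float64(0.06), np.float64(-35.13)) [-23.    0.4  23.7] zmax 0.0359
z 0.02 n 655 u [-36.6 -29.1] v [-22.7  23.6] face n 521 (np.float64(0.11), np.float64(-36.31)) [-22.8   0.6  23.7] zmax 0.0309
z 0.0 n 1287 u [-49.6  10.8] v [-26.3  34.8] face n 180 (np.float64(0.57), np.float64(-47.94)) [25.  30.5 34.9] zmax 0.0158
z 0.068 n 7509 u [-36.5  35.5] v [-30.6  25.4] face n 1687 (np.float64(0.0
[... 744 characters left out ...]
ce n 19 (np.float64(-3.38), np.float64(-38.16)) [-27.   -3.8  18.7] zmax 0.0678
--
z 0.03 n 71 u [-7.1 35.4] v [-23.1  24.1] face n 2 (np.float64(-66.43), np.float64(46.14)) [23.  23.3 23.6] zmax 0.0366
z 0.02 n 70 u [10.6 36.9] v [-22.5  23.3] face n 8 (np.float64(-3.6), np.float64(12.68)) [-18.3   1.7  16.2] zmax 0.0309
z 0.0 n 72 u [-29.7  38.2] v [-30.2  27.3] face n 6 (np.float64(-0.76), np.float64(-25.58)) [-30.8  -1.2  27.4] zmax 0.0198
z 0.068 n 115 u [-38.1  35.2] v [-29.7  24.9] face n 16 (np.float64(0.5), np.float64(-36.47)) [-16.5  -0.8  14.5] zmax 0.0748
z 0.055 n 116 u [-39.3  35.2] v [-30.1  26.3] face n 11 (np.float64(2.43), np.float64(-36.44)) [-14.8  -3.   11.9] zmax 0.0679
```

View pics/d1wrist.png

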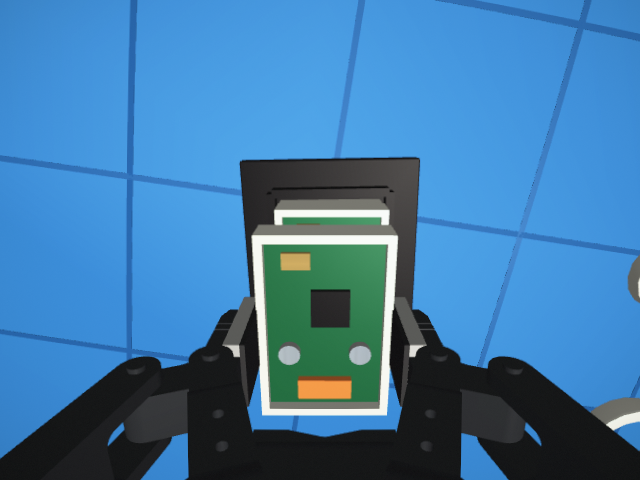

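Emit:
arm_command:
  plan:
    - {"xyz": [-0.4, 2.8, -4], "dr": [0, 0, 0]}
    - {"xyz": [-0.4, 2.8, -9], "dr": [0, 0, 0]}
    - {"xyz": [-0.4, 2.8, -14], "dr": [0, 0, 0]}
    - {"xyz": [-0.4, 2.8, -17], "dr": [0, 0, 0]}
    - {"xyz": [-0.4, 2.8, -17], "dr": [0, 0, 0]}
    - {"xyz": [-0.4, 2.8, -17], "dr": [0, 0, 0]}
    - {"xyz": [-0.4, 2.8, -17], "dr": [0, 0, 0]}

```text
time_s: 18.65
tcp_pos: [0.5622, -0.1945, 0.1081]
tool_rot: [[0.0, -0.149, 0.989], [-0.0, 0.989, 0.149], [-1.0, -0.0, 0.0]]
ft_force: [0.4, -0.7, -0.8]
opening: 0.0473
```

```bash
python3 m5.py .028 .036 .02 .031 .051 .058 .042 .051 | head -11
```

```text
--
z 0.028 n 907 u [-36.6 -35. ] v [-22.9  23.7] face n 907 (np.float64(0.14), np.float64(-36.15)) [-22.9   1.1  23.7] zmax 0.0357
z 0.02 n 735 u [-36.7 -36. ] v [-23.   23.7] face n 735 (np.float64(0.1), np.float64(-36.31)) [-23.    0.8  23.7] zmax 0.0308
z 0.051 n 7121 u [-36.6  35.3] v [-27.2  27.9] face n 1626 (np.float64(0.02), np.float64(-35.25)) [-23.    0.4  23.9] zmax 0.0555
z 0.042 n 1887 u [-36.8  33.3] v [-29.   29.7] face n 950 (np.float64(0.07), np.float64(-36.48)) [-22.8   0.4  23.7] zmax 0.0509
--
z 0.028 n 911 u [-36.6 -35. ] v [-23.   23.7] face n 911 (np.float64(0.12), np.float64(-36.14)) [-23.    1.5  23.7] zmax 0.0357
z 0.02 n 732 u [-36.6 -36. ] v [-22.9  23.8] face n 732 (np.float64(0.02), np.float64(-36.3)) [-22.9   0.4  23.8] zmax 0.0307
z 0.051 n 7161 u [-36.6  35.3] v [-27.1  27.8] face n 1624 (np.float64(0.12), np.float64(-35.21)) [-23.    0.5  23.9] zmax 0.0554
z 0.042 n 1862 u [-36.8  33.3] v [-28.9  29.8] face n 959 (np.float64(0.07), np.float64(-36.44)) [-23.    0.4  23.9] zmax 0.0509
--
```

Emit:
arm_command:
  plan:
    - {"xyz": [0, 0, -1.5], "dr": [0, 0, 0]}
    - {"xyz": [0, 0, -3], "dr": [0, 0, 0]}
    - {"xyz": [0, 0, -4], "dr": [0, 0, 0]}
    - {"xyz": [0, 0, -4.5], "dr": [0, 0, 0]}
    - {"xyz": [0, 0, -4.5], "dr": [0, 0, 0]}
    - {"xyz": [0, 0, -4.5], "dr": [0, 0, 0]}

```text
time_s: 19.45
tcp_pos: [0.5621, -0.1944, 0.1034]
tool_rot: [[0.0, -0.15, 0.989], [-0.0, 0.989, 0.15], [-1.0, -0.0, 0.0]]
ft_force: [0.4, -0.6, -1.4]
opening: 0.0473
```

```bash
python3 m5.py .022 .033 .036 .0475 .0475 .052| head -7; python3 -c "
from h import *
s=ctrl.state();print(s['ft_force'],s['tcp_pos'])"
```

```text
--
z 0.022 n 871 u [-36.6 -35.9] v [-22.7  24. ] face n 871 (np.float64(0.03), np.float64(-36.29)) [-22.7   0.5  24. ] zmax 0.0328
z 0.036 n 2764 u [-36.9  33.2] v [-28.8  29.8] face n 1212 (np.float64(0.08), np.float64(-36.53)) [-22.8   0.5  24. ] zmax 0.0474
z 0.0475 n 6321 u [-36.7  35.2] v [-26.1  26.8] face n 1494 (np.float64(0.1), np.float64(-35.21)) [-22.9   0.5  24. ] zmax 0.0505
--
z 0.022 n 866 u [-36.7 -36. ] v [-22.8  23.8] face n 866 (np.float64(0.04), np.float64(-36.31)) [-22.8   0.8  23.8] zmax 0.0328
z 0.036 n 2783 u [-36.9  33.3] v [-28.7  29.7] face n 1227 (np.float64(0.1), np.float64(-36.58)) [-22.8   0.5  23.8] zmax 0.0474
[-0.068376   -0.24171356 -0.32357433] [ 0.56206475 -0.19441     0.10337132]
```

Emit:
arm_command:
  plan:
    - {"xyz": [0, 0, -0.5], "dr": [0, 0, 0]}
    - {"xyz": [0, 0, -0.8], "dr": [0, 0, 0]}
    - {"xyz": [0, 0, -0.8], "dr": [0, 0, 0]}

```text
time_s: 19.95
tcp_pos: [0.5621, -0.1944, 0.1032]
tool_rot: [[0.0, -0.149, 0.989], [-0.0, 0.989, 0.149], [-1.0, -0.0, 0.0]]
ft_force: [-2.2, 0.6, 6.4]
opening: 0.0474
```

Emit:
arm_command:
  plan:
    - {"xyz": [0, 0, 0], "dr": [0, 0, 0]}
    - {"xyz": [0, 0, 0], "dr": [0, 0, 0]}
    - {"xyz": [0, 0, 0], "dr": [0, 0, 0]}
    - {"xyz": [0, 0, 0], "dr": [0, 0, 0]}
    - {"xyz": [0, 0, 0], "dr": [0, 0, 0]}
    - {"xyz": [0, 0, 10], "dr": [0, 0, 0]}
    - {"xyz": [0, 0, 40], "dr": [0, 0, 0]}
    - {"xyz": [0, 0, 80], "dr": [0, 0, 0]}
    - {"xyz": [0, 0, 120], "dr": [0, 0, 0]}
    - {"xyz": [0, 0, 150], "dr": [0, 0, 0]}
    - {"xyz": [0, 0, 150], "dr": [0, 0, 0]}
    - {"xyz": [0, 0, 150], "dr": [0, 0, 0]}
  grip: 0

```text
time_s: 21.15
tcp_pos: [0.5623, -0.1945, 0.2538]
tool_rot: [[0.002, -0.149, 0.989], [-0.001, 0.989, 0.149], [-1.0, -0.001, 0.002]]
ft_force: [-0.4, -0.4, -0.2]
opening: 0.0852
```

```bash
python3 m5.py .0 .018 .021 .033 .035 .045 .045 .053| head -9; python3 m3.py w6 pile_top_mid; python3 - <<'E'
from h import *
p=shoot('side');save(p,'s6.png');X,uv=cloud(p);c=p['img'][uv[:,1],uv[:,0]].astype(int)
red=(c[:,0]>110)&(c[:,1]<60)&(c[:,2]<70)&(X[:,1]>.15)&(X[:,2]>.05)
fd=np.array([.973,-.232]);d=(X[red][:,:2]-[.4225,.2413])@fd*1000
print('red along fd',np.percentile(d,[1,10,50,90,99]).round(1))
a=cv2.imread('pics/w6.png');cv2.imwrite('pics/e.png',np.hstack([cv2.resize(a,(400,300)),cv2.resize(cv2.imread('pics/s6.png')[140:400,180:460],(400,300))]))
q=cv2.imread('pics/side0.png')[:,:,::-1];
E
```

```text
--
z 0.0 n 212 u [-35.7  48.1] v [-27.1  28.5] face n 70 (np.float64(-0.72), np.float64(-35.26)) [-24.2   3.8  25.6] zmax 0.0151
z 0.021 n 100 u [-36.5 -36.1] v [-22.1  24.1] face n 100 (np.float64(0.09), np.float64(-36.26)) [-22.1   3.6  24.1] zmax 0.0328
z 0.035 n 275 u [-36.7  30.5] v [-21.8  22.6] face n 119 (np.float64(0.19), np.float64(-36.53)) [-22.1  -0.4  23.7] zmax 0.045
z 0.045 n 1777 u [-36.6  35. ] v [-22.9  24.8] face n 377 (np.float64(0.18), np.float64(-35.15)) [-22.6   1.   24.6] zmax 0.0501
--
z 0.0 n 203 u [-35.6  48.8] v [-27.4  28.9] face n 53 (np.float64(-0.72), np.float64(-35.3)) [-20.9   3.9  23.7] zmax 0.0151
z 0.021 n 128 u [-36.5 -36.1] v [-22.4  23.9] face n 128 (np.float64(0.07), np.float64(-36.29)) [-22.4   0.7  23.9] zmax 0.031
z 0.035 n 318 u [-36.7  32.8] v [-21.7  23.6] face n 135 (np.float64(0.08), np.float64(-36.53)) [-22.4   0.7  24.3] zmax 0.045
21.35 [ 0.56151309 -0.19422416  0.25131171] [[-0.002, -0.15, 0.989], [0.001, 0.989, 0.15], [-1.0, 0.001, -0.002]]
red along fd [-35.1 -32.9  -4.    2.1   4.9]
```

View pics/e.png

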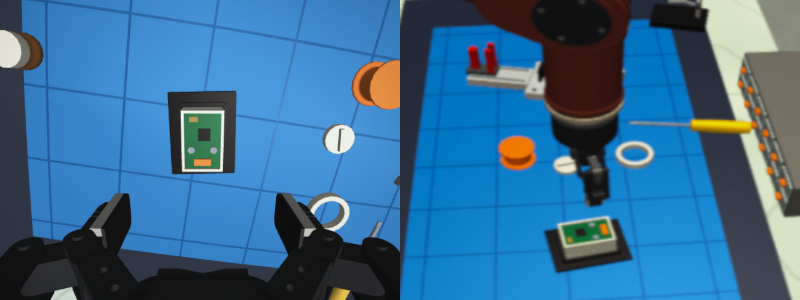

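Emit:
arm_command:
  plan:
    - {"xyz": [0, 15, 20], "dr": [0, 0, -1]}
    - {"xyz": [-4, 50, 40], "dr": [0, 0, -3]}
    - {"xyz": [-9, 90, 50], "dr": [0, 0, -5]}
    - {"xyz": [-14, 130, 50], "dr": [0, 0, -7]}
    - {"xyz": [-19, 170, 50], "dr": [0, 0, -9]}
    - {"xyz": [-24, 210, 50], "dr": [0, 0, -11]}
    - {"xyz": [-28, 250, 50], "dr": [0, 0, -13]}
    - {"xyz": [-32, 290, 50], "dr": [0, 0, -15]}
    - {"xyz": [-36, 330, 50], "dr": [0, 0, -17]}
    - {"xyz": [-40, 370, 50], "dr": [0, 0, -18]}
    - {"xyz": [-42, 395, 50], "dr": [0, 0, -18.6]}
    - {"xyz": [-42, 404, 50], "dr": [0, 0, -18.6]}

```text
time_s: 22.7
tcp_pos: [0.519, 0.2129, 0.3023]
tool_rot: [[-0.001, 0.17, 0.986], [0.001, 0.986, -0.17], [-1.0, 0.001, -0.001]]
ft_force: [0.7, -0.8, 0.0]
opening: 0.0855
```

Emit:
arm_command:
  plan:
    - {"xyz": [-20, 5, 0], "dr": [0, 0, 0]}
    - {"xyz": [-30, 5, 0], "dr": [0, 0, 0]}
    - {"xyz": [-30, 5, 0], "dr": [0, 0, 0]}
    - {"xyz": [-30, 5, 0], "dr": [0, 0, 0]}

```text
time_s: 23.1
tcp_pos: [0.4907, 0.2135, 0.3028]
tool_rot: [[0.001, 0.175, 0.985], [-0.0, 0.985, -0.175], [-1.0, -0.0, 0.001]]
ft_force: [0.7, 0.9, 0.7]
opening: 0.0854
```

```bash
sed -i "s/'w1.png'/'w7.png'/" m.py; python3 m.py; python3 m.py | grep -A1 -E "block|prong|post"
```

```text
23.1 [0.49069197 0.2134568  0.30282809] [[0.001, 0.175, 0.985], [-0.0, 0.985, -0.175], [-1.0, -0.0, 0.001]] [ -9.9   7.  -19.9  99.2   2.5  74.2  49.6]
396.63645195938074 324.0629376007106
red 113 [0.38089194 0.01054251 0.00705877] [0.47405895 0.26200981 0.09680194]
block 78 [0.3958 0.2459 0.0874] [[0.3869, 0.2297, 0.0857], [0.4178, 0.2557, 0.0888]]
   rect [404.7 243.8] [15.2 37.6] 66.2
prong 9 [0.4244 0.2459 0.0958] [[0.4199, 0.2321, 0.0948], [0.4304, 0.2488, 0.0967]]
   rect [425.1 238.6] [19.6  9.1] 83.8
armtop 3049 [0.5984 0.1323 0.0855] [[0.5626, 0.0269, 0.0817], [0.6221, 0.1927, 0.0874]]
   rect [594.6 113.5] [192.5  24.9] 72.5
post 727 [0.6168 0.1868 0.0937] [[0.5631, 0.051, 0.0906], [0.6323, 0.2051, 0.0953]]
   rect [598.4 123.8] [172.   26.1] 72.3
mod 83 [0.6126 0.1958 0.059 ] [[0.6097, 0.185, 0.0561], [0.6187, 0.2049, 0.0619]]
   rect [613.8 195. ] [21.1  8.5] 84.2
catch_grip 0.73 [341.504 102.912] [0.4071 0.2455 0.0339]
clamp_knob 0.87 [264.832 357.792] [0.6016 0.1425 0.0859]
block 79 [0.3961 0.2457 0.0874] [[0.3871, 0.2355, 0.0853], [0.4102, 0.2559, 0.0892]]
   rect [405.6 243.4] [14.9 38.8] 66.9
prong 10 [0.4256 0.2459 0.0955] [[0.4215, 0.2321, 0.0945], [0.4303, 0.2484, 0.097]]
   rect [422.7 239.5] [20.1  7.6] 61.0
--
post 723 [0.6171 0.1873 0.0938] [[0.5631, 0.0514, 0.0907], [0.6324, 0.205, 0.0953]]
   rect [589.6 127.7] [170.6  26. ] 64.8
```

View pics/w7.png

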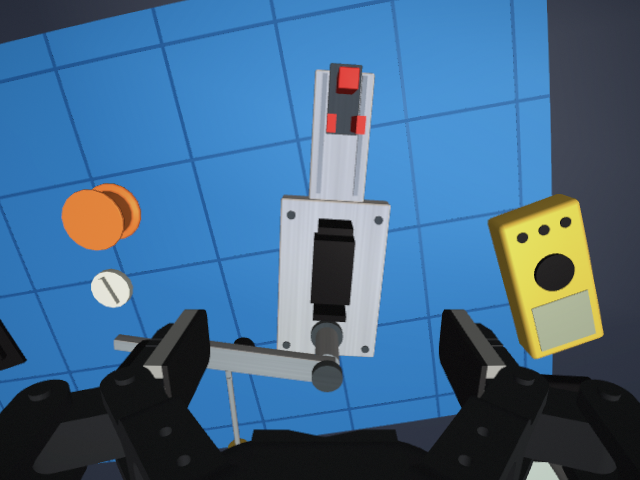

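```bash
python3 - <<'E'
from h import *
p=shoot('wrist');s=ctrl.state();
def blk(img):
    i=img.astype(int);m=((i[...,0]>200)&(i[...,1]<100)&(i[...,2]<100)).astype(np.uint8)
    n,l,st,c=cv2.connectedComponentsWithStats(m);o=[(st[k][4],c[k]) for k in range(1,n) if st[k][4]>60];return o
def post(img):  # screw holes of base: dark spots on light plate
    g=cv2.GaussianBlur(cv2.cvtColor(img,cv2.COLOR_RGB2GRAY),(3,3),0);P=cv2.SimpleBlobDetector_Params();P.filterByArea=True;P.minArea=25;P.maxArea=150;P.filterByCircularity=True;P.minCircularity=.7;P.filterByConvexity=False;P.filterByInertia=False
    return [np.round(k.pt,1) for k in cv2.SimpleBlobDetector_create(P).detect(g) if 270<k.pt[0]<400 and 160<k.pt[1]<370]
K,D,_,_=p['c']
def pose(tcp,R):
    q=dict(p);return cam(q,dict(tcp_pos=tcp,tool_rot=R))
R1=np.array([[0,.173,.985],[0,.985,-.173],[-1,0,0]]);R2=np.array([[0.001,.175,.985],[0,.985,-.175],[-1,0,.001]])
for f,t,R in [('w1',[.52,.20994,.30396],R1),('w7',[.49069,.21346,.30283],R2)]:
    im=cv2.imread(f'pics/{f}.png')[:,:,::-1].copy();p['c']=pose(t,R)
    print(f)
    for a,c in blk(im): print(' red',a,c.round(1),atz(p,[c],.087)[0].round(4))
    for h in post(im): print(' hole',h,atz(p,[h],.020)[0].round(4))
E
```

```text
w1
 red 369 [344.7  75. ] [0.4215 0.2419 0.087 ]
 red 132 [326.9 120. ] [0.4485 0.225  0.087 ]
 red 131 [356.6 122. ] [0.4533 0.2452 0.087 ]
 hole [364.  322.2] [0.6457 0.229  0.02  ]
 hole [283.8 317.6] [0.6267 0.1511 0.02  ]
 hole [378.  187.5] [0.5139 0.2609 0.02  ]
 hole [288.9 181.9] [0.4951 0.1829 0.02  ]
 hole [313.3 286.8] [0.5991 0.1861 0.02  ]
w7
 red 377 [348.7  77.2] [0.3942 0.2479 0.087 ]
 red 138 [330.9 122.6] [0.4213 0.231  0.087 ]
 red 139 [360.6 124.4] [0.4261 0.2512 0.087 ]
 hole [285.9 344.5] [0.627  0.1503 0.02  ]
 hole [378.1 219.9] [0.5141 0.2601 0.02  ]
 hole [290.7 214.6] [0.4952 0.1821 0.02  ]
 hole [364.6 348.8] [0.646  0.2283 0.02  ]
```

```bash
python3 -c "
from plant import ctrl
print(ctrl.sign_off())"
```

```text
the job is handed in; nothing more can be done
None
```

I did the job in the order asked and handed it in after about 23 s on the robot's clock. The sign-off reports no verdict.

**Catch:** I drew it back until the force climbed from 11 to 19 N with no further motion, which I took as its stop. It travelled only about 28.3 mm, not 30. The red block now measures about 233 mm from the hinge, the fully-back figure. At the start it was about 204.7 mm against a nominal 203, so it probably started 1–2 mm back already.

**Clamp:** I swung it along an arc of about 84° by the knob. The later pictures show it open and staying there. I judged the final angle from the commanded arc and the pictures and did not measure it separately.

**Module:** I gripped it by its long sides and lifted it out level. My first approach to the pile was about 3 mm off to the side, so I corrected that above the pile. I set it down with about 6 N of contact and then released it.

**Pile:** After release, the new module's near end and sides line up with the module below to about 0.3 mm. The measured twist is within about 0.2°, its top is about 48–50 mm above the bench, and it is green side up.

**Bystanders:** Those in view in the last pictures look unmoved. I did not measure them, and the jar was never checked.

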